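Close up the strip analyser and start it

TASK

With the fingertips only, picking nothing up, get the loaded strip analyser running: gently push its black tray in until it is fully home, then push its raised grey hood down until it is fully shut, then press the green start button right down and let it come back up. Leave the cups, bottle, tube rack and carton standing where they are.

Things in the scene. Friction and masses are not known exactly. Their poses are not given: they have to be found in the camera images.
- analyser: cream analyser, fixed. Origin on the bench under the middle of its front deck; x points from its front to its tower, y to its left, z up. Deck: x -90 to 80 mm, y +-180, top 95 mm above the bench, with an open channel 210 mm wide in the middle for the tray. Tower behind: x 80 to 210, y +-180, 167 mm high (194 mm over the roll cover at its right).
- tray (a joint): how far the black strip tray is pulled out, m: 0 fully home, 0.1 the most; it slides along the analyser's x and stays where it is left; about 2 N of friction, stop at 0.
- tray_front (a point): centre of the robot-side face of the tray's flat upright front panel; moves with the tray. Panel 270 mm wide (along the analyser's y), 55 mm high (30 to 85 mm above the bench), 14 mm thick; with the tray home this point is at x -110 mm of the analyser, so the panel always stands in front of the deck.
- hood (a joint): opening angle of the grey flat hood, rad: 0 shut (lying flat over the channel), 1.45 the most; hinged along the analyser's y at its far (tower) side, its free edge towards the robot and raised; a stiff hinge (0.17 N m) lets it stay at any angle. 1 to 3 N down on its free edge moves it.
- hood_edge (a point): middle of the free edge of the hood, on its upper (outer) face; moves with the hood. The hood is a plate 145 mm long (hinge to edge), 205 mm wide, 8 mm thick; the edge is 147 mm from the hinge axis, the upper face lies 4 mm above the hinge axis when shut.
- hood_hinge (a point): point in the middle of the hood's hinge axis, fixed on the analyser at x 67 mm, y 0, 100 mm above the bench; the axis runs along the analyser's y.
- start (a joint): how far the green start button is pressed, m: 0 up, 0.006 fully down; a spring returns it; fully down takes about 4 N.
- start_top (a point): centre of the top of the round green start button (28 mm across, pressed straight down), on the right end of the front deck at x -10 mm, y -143 mm of the analyser; moves with the button.
- cup_a: specimen cup, amber body with a red screw lid, 53 mm across, 62 mm high, loose bystander, upright; origin at the centre of its underside
- cup_b: specimen cup, amber body with a red screw lid, 53 mm across, 62 mm high, loose bystander, upright; origin at the centre of its underside
- cup_c: specimen cup, amber body with a red screw lid, 53 mm across, 62 mm high, loose bystander, upright; origin at the centre of its underside
- strip_bottle: white strip bottle with a black cap, 42 mm across, 95 mm high, loose bystander, upright; origin at the centre of its underside
- tube_rack: white and grey rack of clear tubes, 220 (its x) x 85 x 86 mm high, loose bystander; origin at the centre of its underside
- carton: white and blue carton, 70 (x) x 60 x 115 mm high, loose bystander; origin at the centre of its underside

How it is judged:
On the way, in this order (a step that is already met when the one before it is completed fails the run):
1. the tray is pushed fully home (value of joint tray below 0.005 m), for 0.1 s.
2. then the hood is pushed fully shut (value of joint tray below 0.005 m and value of joint hood below 0.05 rad), for 0.1 s.
3. then the start button is pressed right down (all of step 2 and value of joint start above 0.0042 m), for 0.05 s.
At the end, for the whole second after the job is handed in: The tray is within 5 mm of home, the hood within 0.05 rad of shut, the start button is up again (within 1.5 mm), and every cup, the bottle, the rack and the carton stands upright at rest within 30 mm of where it was (all of step 2 and value of joint start below 0.0015 m and distance of each of cup_a, cup_b, cup_c, strip_bottle, tube_rack, carton from where it was at the start of the episode below 0.03 m and angle between each of cup_a, cup_b, cup_c, strip_bottle, tube_rack, carton's own z axis and vertical below 0.2 rad and linear speed of each of cup_a, cup_b, cup_c, strip_bottle, tube_rack, carton below 0.02 m/s); the robot touches nothing.
It fails at once if a bystander is lifted, carried, shoved more than 40 mm or tipped (distance of any of cup_a, cup_b, cup_c, strip_bottle, tube_rack, carton from where it was at the start of the episode above 0.04 m or angle between any of cup_a, cup_b, cup_c, strip_bottle, tube_rack, carton's own z axis and vertical above 0.4 rad).
It fails at once if the tray is pulled out farther instead of pushed in (value of joint tray above 0.088 m).
It fails at once if the hood is lifted farther open instead of pushed down (value of joint hood above 1.32 rad).
It fails at once if the analyser is pushed with more than 60 N (contact force between any of the arm, the fingers and analyser above 60 N).
It also fails if it takes over 51 s, if anything falls off the work surface, if the arm or the gripper's body presses on something with over 40 N, if the wrist force passes 120 N, or if a joint passes its speed limit or range.

ROBOT

A 6-joint arm with a two-finger parallel gripper is mounted at the origin on the work surface. World frame = base frame: x ahead of the robot, y to its left, z up, the work surface at z = 0. Lengths are in m, angles in rad, forces in N, time in s.
With the tool pointing down it reaches from about 0.425 to 0.95 m from the base axis. Payload 3.5 kg.
Tool frame: the origin (TCP) lies midway between the tips of the shut fingers; the grasp point (between the pads) lies 19 mm behind it; z points along the fingers, y is the line along which they close (so a half turn about z gives the same grasp; the last joint's range is limited). The gripper opens to 85 mm and grips with 20 to 120 N. Pads are 22 mm wide; open, the fingers measure 114 mm over their backs; the gripper's body (76 mm by 85 mm) begins 54 mm behind the grasp point. The pads swing forward as they close: fully open they stand 13 mm farther back than shut.
Start: joints at [1.061, 0.286, 1.577, -0, 1.279, -0.15], TCP at [0.238, 0.632, 0.2] pointing down, gripper open.
Joint ranges: [-2.77, 2.77], [-0.9, 2.22], [0.21, 2.48], [-1.53, 4.67], [0.24, 2.81], [-2.84, 2.84]. Speed limits (rad/s): [2.79, 2.79, 3.14, 3.14, 3.14, 3.14].

INTERFACE

Orientations are given as a unit quaternion [x, y, z, w].
In Python, from plant import ctrl gives the robot as it stands.
- The arm moves only by the tool move_arm, never from a script. Its argument "plan" is a list of rows, each an object of numbers: "x", "y", "z": the shift along the tool's x, y, z in m; "yaw": the turn about the tool's z in rad; "fingers": the closure, from 0 (fully open) to 1 (shut). In form: [{"x": .., "y": .., "z": .., "yaw": .., "fingers": ..}, ...]. A call has 1 to 5 rows; each row is the pose to reach, as a shift and turn from the pose commanded when the call began, along the tool's axes at that moment; what a row does not reach only later rows make up. A row lasts 1/10 s, in which the tool goes at most 50 mm and 8.59 degrees, less where a joint would pass 70% of its speed; a pose out of reach is approached as far as the arm can. A call with a gripper value outside its range is refused whole. The fingers move at their own pace and stop on an object; "force" is the grip in N (left out, the last holds). Time passes only in rows, so rows that repeat a pose let the fingers close. It gives the time, the measured TCP pose, the force, the opening and the grip force at its end, in the units of the state.
- ctrl.get_state(): the state, without advancing time (a new reading comes with each control period).
- ctrl.read_camera(name): name is "scene" or "top" or "wrist"; returns the picture (400x640x3 uint8, red, green, blue); there is no depth.
- ctrl.camera_model(name): a dict with "intrinsics" (3x3 intrinsics, pixels), "cam_to_world" (4x4, takes a point from camera to world coordinates); the wrist camera has in their place "tool_from_camera" (4x4, takes a point from camera to tool coordinates, whose origin is the TCP and whose axes are the flange's). Camera axes: x right, y up, looking along -z (the intrinsics and any distortion apply to the point x, -y, -z); pixel columns grow to the right and rows downward; lengths in m; the calibration is good to about 2 mm. A picture is of the moment at which its call begins: read the wrist's pose just before it. camera_model takes no time and is no camera call.
- ctrl.sign_off(): hands the job in; it is judged then, once.
The state is a dict: "time": time; "qpos": joint angles; "dq": joint speeds; "joint_efforts": joint torques, N m; "eef_pos": TCP position; "tcp_rot": TCP orientation; "contact_force": force on the tool from outside, world axes, zero at the start; "wrist_torque": the same for the moment, N m; "opening": opening from 0.0 (shut) to 1.0 (fully open); "finger_force": force on a finger pad.
Only numpy, scipy, OpenCV 4.12 (cv2) and the standard library are available. Lean on these libraries where they do the work, as an engineer would, in place of code of your own. Each camera call takes 0.05 s, during which the arm holds its last target. There are 200 camera calls.

## Working session

There is one attempt and no reset: what is moved stays moved. The work goes in short steps, Python scripts to look and compute and a tool call to move; the robot and the scene stay as the last step left them, time stands still between calls to the robot, and variables do not carry over. Pictures are saved under pics/ and viewed, at most 10 in all, crops included, and the job is handed in when it is done.

Besides the shell and the picture viewer there is one more tool, called after "Call:" as a command line: name --argument value ..., lists and objects as JSON in quotes. move_arm: Moves the arm, as the interface text tells. Its arguments: {"type":"object","properties":{"plan":{"type":"array"},"force":{"type":"number"}},"required":["plan"]}

```bash
mkdir -p pics; python3 - <<'E'
from plant import ctrl
import cv2,numpy as np
s=ctrl.get_state();print({k:np.round(v,3) for k,v in s.items()})
for n in("scene","top"):
    cv2.imwrite(f"pics/{n}0.png",ctrl.read_camera(n)[:,:,::-1]);m=ctrl.camera_model(n);print(n,{k:np.round(v,4).tolist() for k,v in m.items() if not isinstance(v,str)})
m=ctrl.camera_model("wrist");print({k:np.round(v,4).tolist() for k,v in m.items() if not isinstance(v,str)})
E
```

```text
{'time': np.float64(0.0), 'qpos': array([ 1.061,  0.287,  1.578, -0.   ,  1.279, -0.15 ]), 'dq': array([ 0.002,  0.001, -0.   ,  0.001, -0.   ,  0.   ]), 'joint_efforts': array([-0.0000e+00, -4.0600e+01, -2.9262e+01, -0.0000e+00,  6.0000e-03,
        0.0000e+00]), 'eef_pos': array([0.237, 0.631, 0.199]), 'tcp_rot': array([ 0.179,  0.984, -0.001, -0.   ]), 'contact_force': array([-0.27 , -0.005, -0.903]), 'wrist_torque': array([-0.016,  0.027,  0.014]), 'finger_force': np.float64(0.0), 'opening': np.float64(1.001)}
scene {'intrinsics': [[512.9988, 0.0, 308.5527], [0.0, 512.9988, 198.3201], [0.0, 0.0, 1.0]], 'cam_to_world': [[-0.8304, -0.4138, 0.3731, 1.0719], [0.557, -0.6326, 0.5381, 0.6832], [0.0134, 0.6547, 0.7558, 1.0755], [0.0, 0.0, 0.0, 1.0]]}
top {'intrinsics': [[364.4284, 0.0, 329.1969], [0.0, 364.4284, 193.6944], [0.0, 0.0, 1.0]], 'cam_to_world': [[0.0049, 0.9964, -0.0851, 0.4868], [-0.9999, 0.0057, 0.0087, -0.0216], [0.0092, 0.0851, 0.9963, 1.1993], [0.0, 0.0, 0.0, 1.0]]}
{'intrinsics': [[356.3081, 0.0, 318.1023], [0.0, 356.3081, 196.6905], [0.0, 0.0, 1.0]], 'tool_from_camera': [[0.0005, 0.9566, 0.2914, 0.0742], [1.0, -0.0002, -0.0009, -0.0004], [-0.0008, 0.2914, -0.9566, -0.1732], [0.0, 0.0, 0.0, 1.0]]}
```

View pics/top0.png

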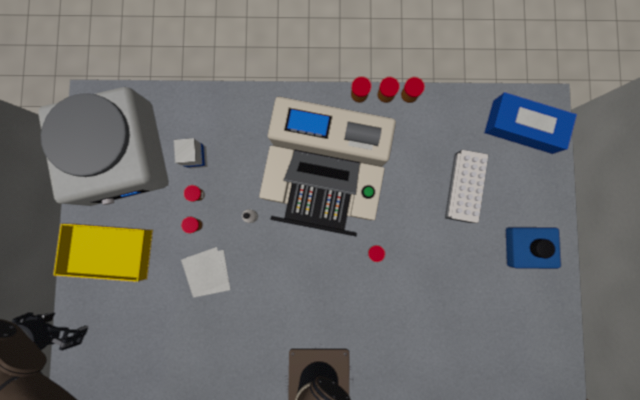

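View pics/scene0.png

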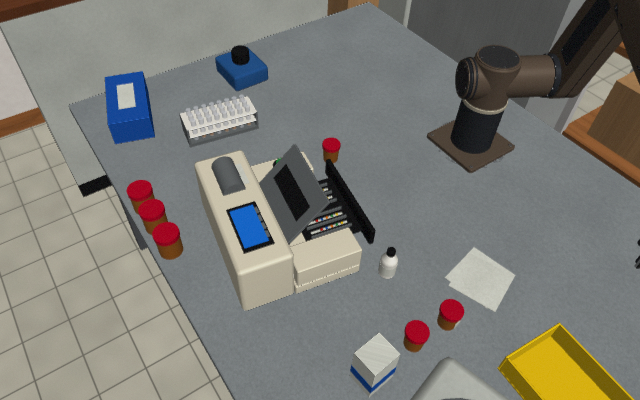

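The top view shows the analyser around (325,165). The tray panel runs from (272,219) to (356,235) and the green button is at (368,192). There is a cup at (376,253) and a bottle at (249,215). I'll enlarge this area.

```bash
python3 - <<'E'
import cv2
a=cv2.imread("pics/top0.png")[90:265,225:420]
cv2.imwrite("pics/c1.png",cv2.resize(a,None,fx=3.4,fy=3.4,interpolation=cv2.INTER_CUBIC))
a=cv2.imread("pics/scene0.png")[130:310,180:420]
cv2.imwrite("pics/c2.png",cv2.resize(a,None,fx=3.3,fy=3.3,interpolation=cv2.INTER_CUBIC))
E
```

```text
(no output)
```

View pics/c1.png

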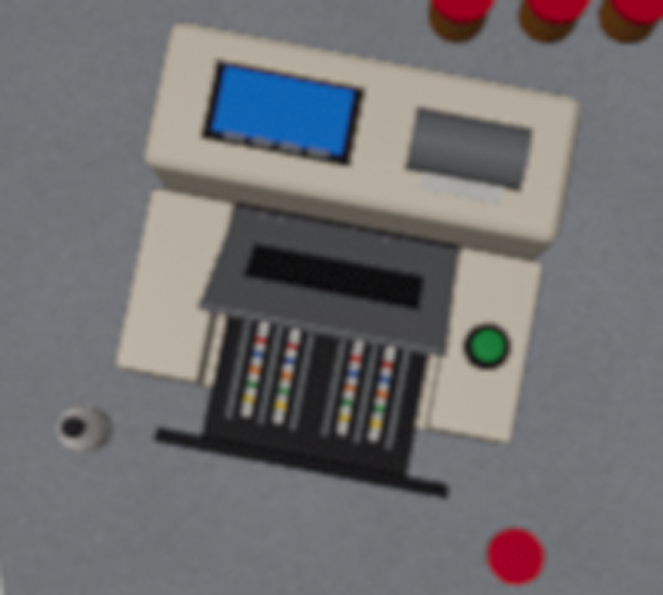

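View pics/c2.png

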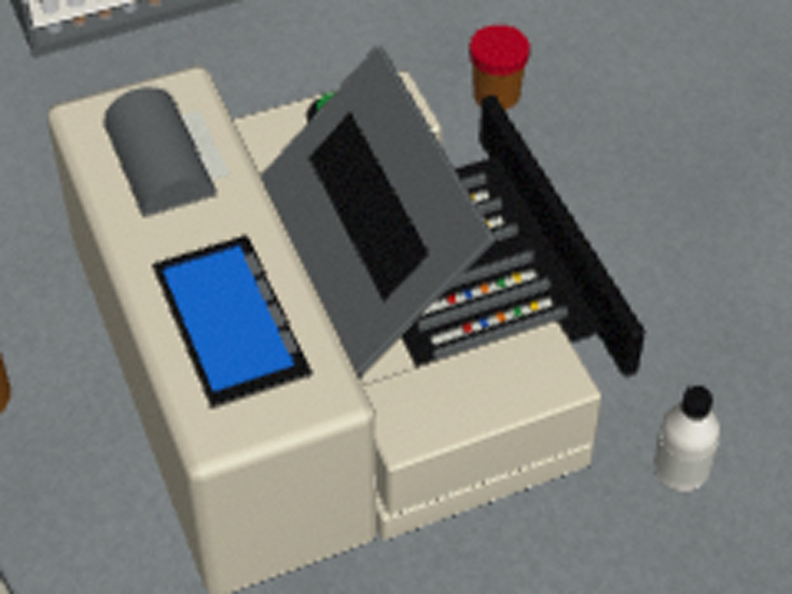

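The enlarged crops give the deck and tower corners, the panel ends (156,438) and (446,496), the hood free-edge corners (203,306) and (446,353), and the button (487,346). In the scene crop, the hood corners are (379,47) and (492,238). I'll fit the pose from these.

```bash
cat > h.py <<'E'
import numpy as np
from plant import ctrl
def proj(n,P):
    m=ctrl.camera_model(n);T=np.linalg.inv(m["cam_to_world"]);c=P@T[:3,:3].T+T[:3,3]
    u=np.c_[c[:,0],-c[:,1],-c[:,2]]@np.array(m["intrinsics"]).T;return u[:,:2]/u[:,2:]
def ray(n,uv,z):
    m=ctrl.camera_model(n);T=np.array(m["cam_to_world"]);d=np.linalg.inv(m["intrinsics"])@[*uv,1]
    d=T[:3,:3]@[d[0],-d[1],-d[2]];return T[:3,3]+d*(z-T[2,3])/d[2]
def w(p,P):
    c,s=np.cos(p[2]),np.sin(p[2]);P=np.atleast_2d(P)
    return np.c_[p[0]+c*P[:,0]-s*P[:,1],p[1]+s*P[:,0]+c*P[:,1],P[:,2]]
def hood(a,y):return [.067-.147*np.cos(a)-.004*np.sin(a),y,.1+.147*np.sin(a)+.004*np.cos(a)]
E
python3 - <<'E'
from h import *
from scipy.optimize import least_squares
t=[(117,367),(510,441),(487,346),(172,25),(578,97),(156,440),(446,496),(203,306),(446,353)]
s=[(600,398),(592,468),(643,328),(491,97),(379,47),(492,238)]
t=np.array(t)/3.4+[225,90]-.35; s=np.array(s)/3.3+[180,130]-.35
def res(p):
    d,a=p[3:]
    A=[[-.09,.18,.095],[-.09,-.18,.095],[-.01,-.143,.103],[.21,.18,.167],[.21,-.18,.167],[-.11-d,.135,.085],[-.11-d,-.135,.085],hood(a,.1025),hood(a,-.1025)]
    B=[[-.09,.18,.095],[-.09,.18,0],[-.11-d,.135,.085],[-.11-d,-.135,.085],hood(a,-.1025),hood(a,.1025)]
    return np.r_[proj("top",w(p,A))-t,proj("scene",w(p,B))-s].ravel()
r=least_squares(res,[.6,0,-.1,.06,.8],loss="soft_l1");p=r.x
print(p.round(4));print(res(p).reshape(-1,2).round(1).tolist());np.save("p.npy",p)
for n,q in dict(front=[-.11-p[3],0,.0575],frontR=[-.11-p[3],-.135,.0575],edge=hood(p[4],0),shut=hood(0,0),btn=[-.01,-.143,.103]).items():print(n,w(p,q).round(3))
print("cup",ray("top",(515/3.4+225,556/3.4+90),.062).round(3),"bottle",ray("top",(72/3.4+225,427/3.4+90),.095).round(3))
print("cupL",ray("top",(193,193),.062).round(3),ray("top",(191,225),.062).round(3),ray("top",(361,86),.062).round(3))
E
```

```text
[ 0.6254 -0.0094 -0.1855  0.0381  0.8274]
[[-0.9, -0.7], [0.2, 0.1], [-0.0, -0.4], [-0.4, -3.0], [2.0, -0.9], [-1.2, -0.4], [0.6, -0.0], [-2.0, -0.2], [0.3, 0.2], [0.9, -1.1], [-0.2, -0.0], [0.3, 0.9], [0.0, -1.4], [0.1, -1.9], [0.7, -1.5]]
front [[0.48  0.018 0.058]]
frontR [[ 0.455 -0.115  0.058]]
edge [[ 0.591 -0.003  0.211]]
shut [[0.547 0.005 0.104]]
btn [[ 0.589 -0.148  0.103]]
cup [ 0.399 -0.179  0.062] bottle [0.513 0.219 0.095]
cupL [0.584 0.394 0.062] [0.484 0.396 0.062] [ 0.932 -0.132  0.062]
```

The fit is consistent: yaw is -0.186, the tray is out about 38 mm and the hood is at 0.83 rad. I'll move in front of the panel at a safe height with the fingers shutting.

Call:
move_arm --plan '[{"x": -0.03, "y": -0.037, "z": 0, "yaw": 0, "fingers": 1}, {"x": -0.06, "y": -0.074, "z": 0, "yaw": 0, "fingers": 1}, {"x": -0.09, "y": -0.111, "z": 0, "yaw": 0, "fingers": 1}, {"x": -0.12, "y": -0.148, "z": 0, "yaw": 0, "fingers": 1}, {"x": -0.15, "y": -0.185, "z": 0, "yaw": 0, "fingers": 1}]'

```text
time: 0.6
eef_pos: [0.3128, 0.4038, 0.1998]
tcp_rot: [0.179, 0.984, -0.0, -0.0]
contact_force: [0.1, 0.2, 0.6]
opening: 0.14
finger_force: 0.0
```

Call:
move_arm --plan '[{"x": -0.03, "y": -0.037, "z": 0, "yaw": 0, "fingers": 1}, {"x": -0.06, "y": -0.074, "z": 0, "yaw": 0, "fingers": 1}, {"x": -0.09, "y": -0.111, "z": 0, "yaw": 0, "fingers": 1}, {"x": -0.12, "y": -0.148, "z": 0, "yaw": 0, "fingers": 1}, {"x": -0.15, "y": -0.185, "z": 0, "yaw": 0, "fingers": 1}]'

```text
time: 1.1
eef_pos: [0.388, 0.1781, 0.2001]
tcp_rot: [0.179, 0.984, 0.0, 0.0]
contact_force: [0.1, -1.0, 0.7]
opening: 0.004
finger_force: 0.0
```

Call:
move_arm --plan '[{"x": -0.03, "y": -0.035, "z": 0, "yaw": -0.06, "fingers": 1}, {"x": -0.06, "y": -0.07, "z": 0, "yaw": -0.12, "fingers": 1}, {"x": -0.09, "y": -0.105, "z": 0, "yaw": -0.174, "fingers": 1}, {"x": -0.104, "y": -0.127, "z": 0, "yaw": -0.174, "fingers": 1}, {"x": -0.104, "y": -0.127, "z": 0, "yaw": -0.174, "fingers": 1}]'

```text
time: 1.6
eef_pos: [0.4411, 0.0217, 0.2001]
tcp_rot: [0.095, 0.995, -0.0, -0.0]
contact_force: [-0.2, 0.7, 1.0]
opening: -0.002
finger_force: 0.0
```

Call:
move_arm --plan '[{"x": 0, "y": 0, "z": 0.04, "fingers": 1}, {"x": 0, "y": 0, "z": 0.08, "fingers": 1}, {"x": 0, "y": 0, "z": 0.12, "fingers": 1}, {"x": 0, "y": 0, "z": 0.15, "fingers": 1}, {"x": 0, "y": 0, "z": 0.15, "fingers": 1}]'

```text
validation failed for argument at $.pl...
```

```bash
python3 - <<'E'
from h import *
import cv2
print(ctrl.get_state()["contact_force"])
a=ctrl.read_camera("scene")[120:320,180:440,::-1]
cv2.imwrite("pics/s1.png",cv2.resize(a,None,fx=3,fy=3,interpolation=cv2.INTER_CUBIC))
E
```

```text
[-0.20445404  0.70473527  0.99507401]
```

View pics/s1.png

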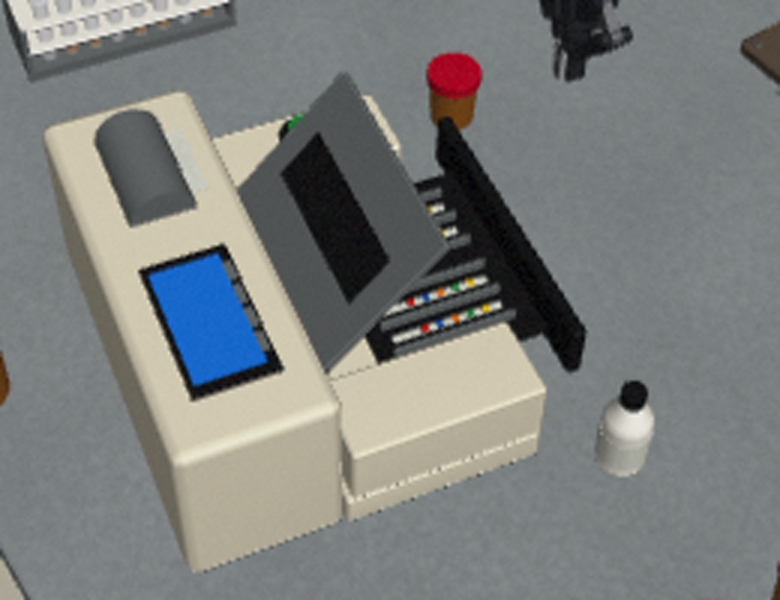

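The descent was refused because the rows had no yaw, so the shut tip (570,75) is still high above the bench and nothing has moved. Next I'll descend with full rows.

Call:
move_arm --plan '[{"x": 0, "y": 0, "z": 0.04, "yaw": 0, "fingers": 1}, {"x": 0, "y": 0, "z": 0.08, "yaw": 0, "fingers": 1}, {"x": 0, "y": 0, "z": 0.12, "yaw": 0, "fingers": 1}, {"x": 0, "y": 0, "z": 0.15, "yaw": 0, "fingers": 1}, {"x": 0, "y": 0, "z": 0.15, "yaw": 0, "fingers": 1}]'

```text
time: 2.15
eef_pos: [0.4359, 0.0265, 0.0458]
tcp_rot: [0.092, 0.996, 0.001, -0.006]
contact_force: [-0.2, 0.1, -0.0]
opening: 0.002
finger_force: 0.0
```

Call:
move_arm --plan '[{"x": -0.005, "y": 0, "z": 0, "yaw": 0, "fingers": 1}, {"x": -0.01, "y": 0, "z": 0, "yaw": 0, "fingers": 1}, {"x": -0.015, "y": 0, "z": 0, "yaw": 0, "fingers": 1}, {"x": -0.02, "y": 0, "z": 0, "yaw": 0, "fingers": 1}, {"x": -0.025, "y": 0, "z": 0, "yaw": 0, "fingers": 1}]'

```text
time: 2.65
eef_pos: [0.4666, 0.0195, 0.0515]
tcp_rot: [0.093, 0.996, -0.0, 0.001]
contact_force: [-1.0, -0.5, -0.6]
opening: 0.0
finger_force: 0.0
```

Call:
move_arm --plan '[{"x": -0.005, "y": 0, "z": 0, "yaw": 0, "fingers": 1}, {"x": -0.01, "y": 0, "z": 0, "yaw": 0, "fingers": 1}, {"x": -0.015, "y": 0, "z": 0, "yaw": 0, "fingers": 1}, {"x": -0.02, "y": 0, "z": 0, "yaw": 0, "fingers": 1}, {"x": -0.025, "y": 0, "z": 0, "yaw": 0, "fingers": 1}]'

```text
time: 3.15
eef_pos: [0.4897, 0.0151, 0.0499]
tcp_rot: [0.093, 0.996, 0.0, -0.001]
contact_force: [-2.2, -0.4, 1.0]
opening: -0.003
finger_force: 1.2
```

Call:
move_arm --plan '[{"x": -0.003, "y": 0, "z": 0, "yaw": 0, "fingers": 1}, {"x": -0.006, "y": 0, "z": 0, "yaw": 0, "fingers": 1}, {"x": -0.008, "y": 0, "z": 0, "yaw": 0, "fingers": 1}, {"x": -0.01, "y": 0, "z": 0, "yaw": 0, "fingers": 1}, {"x": -0.012, "y": 0, "z": 0, "yaw": 0, "fingers": 1}]'

```text
time: 3.65
eef_pos: [0.5014, 0.0129, 0.05]
tcp_rot: [0.093, 0.996, -0.0, -0.0]
contact_force: [-3.0, -0.4, -0.1]
opening: 0.001
finger_force: 1.1
```

Call:
move_arm --plan '[{"x": -0.001, "y": 0, "z": 0, "yaw": 0, "fingers": 1}, {"x": -0.002, "y": 0, "z": 0, "yaw": 0, "fingers": 1}, {"x": -0.003, "y": 0, "z": 0, "yaw": 0, "fingers": 1}]'

```text
time: 3.95
eef_pos: [0.5044, 0.0124, 0.0502]
tcp_rot: [0.093, 0.996, 0.0, -0.0]
contact_force: [-2.2, -0.1, -2.3]
opening: 0.002
finger_force: 1.0
```

Call:
move_arm --plan '[{"x": -0.001, "y": 0, "z": 0, "yaw": 0, "fingers": 1}, {"x": -0.002, "y": 0, "z": 0, "yaw": 0, "fingers": 1}, {"x": -0.003, "y": 0, "z": 0, "yaw": 0, "fingers": 1}]'

```text
time: 4.25
eef_pos: [0.5058, 0.0122, 0.0501]
tcp_rot: [0.093, 0.996, 0.0, -0.003]
contact_force: [-9.1, 0.9, 3.6]
opening: 0.002
finger_force: 4.2
```

Call:
move_arm --plan '[{"x": -0.001, "y": 0, "z": 0, "yaw": 0, "fingers": 1}, {"x": -0.002, "y": 0, "z": 0, "yaw": 0, "fingers": 1}]'

```text
time: 4.45
eef_pos: [0.5058, 0.0121, 0.05]
tcp_rot: [0.093, 0.996, 0.0, -0.005]
contact_force: [-13.3, 1.0, 8.8]
opening: -0.003
finger_force: 6.9
```

The tray is against its stop: the measured TCP is x 0.506, against about 0.5065 predicted. I'll back off and rise.

Call:
move_arm --plan '[{"x": 0.015, "y": 0, "z": 0, "yaw": 0, "fingers": 1}, {"x": 0.03, "y": 0, "z": 0, "yaw": 0, "fingers": 1}, {"x": 0.03, "y": 0, "z": -0.04, "yaw": 0, "fingers": 1}, {"x": 0.03, "y": 0, "z": -0.085, "yaw": 0, "fingers": 1}, {"x": 0.03, "y": 0, "z": -0.13, "yaw": 0, "fingers": 1}]'

```text
time: 4.95
eef_pos: [0.4811, 0.0169, 0.1828]
tcp_rot: [0.093, 0.996, -0.0, 0.002]
contact_force: [0.6, -0.3, 0.0]
opening: -0.003
finger_force: 0.0
```

Call:
move_arm --plan '[{"x": 0, "y": 0, "z": -0.045, "yaw": 0, "fingers": 1}, {"x": 0, "y": 0, "z": -0.09, "yaw": 0, "fingers": 1}, {"x": 0, "y": 0, "z": -0.1, "yaw": 0, "fingers": 1}, {"x": 0, "y": 0, "z": -0.1, "yaw": 0, "fingers": 1}]'

```text
time: 5.35
eef_pos: [0.4823, 0.0166, 0.2843]
tcp_rot: [0.093, 0.996, -0.0, 0.005]
contact_force: [0.1, -0.2, -0.7]
opening: -0.001
finger_force: 0.0
```

```bash
python3 - <<'E'
from h import *
import cv2
s=ctrl.get_state();print(s["eef_pos"].round(4) if hasattr(s["eef_pos"],"round") else s["eef_pos"])
a=ctrl.read_camera("top")[90:265,225:420,::-1]
cv2.imwrite("pics/t2.png",cv2.resize(a,None,fx=3.4,fy=3.4,interpolation=cv2.INTER_CUBIC))
E
```

```text
[0.4823 0.0166 0.2843]
```

View pics/t2.png

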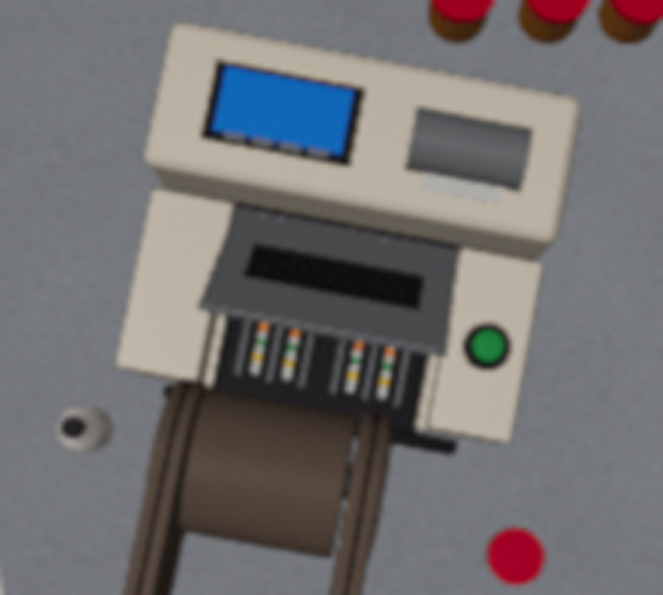

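The tray panel's right end is now at (455,446), against the deck, and the hood is unchanged with its edge from (203,306) to (446,353). Next I'll go over the hood and push down near its edge.

Call:
move_arm --plan '[{"x": -0.04, "y": 0, "z": 0, "yaw": 0, "fingers": 1}, {"x": -0.08, "y": 0, "z": 0, "yaw": 0, "fingers": 1}, {"x": -0.12, "y": 0, "z": 0, "yaw": 0, "fingers": 1}, {"x": -0.135, "y": 0, "z": 0, "yaw": 0, "fingers": 1}, {"x": -0.135, "y": 0, "z": 0.02, "yaw": 0, "fingers": 1}]'

```text
time: 5.9
eef_pos: [0.6153, -0.0087, 0.2594]
tcp_rot: [0.093, 0.996, -0.0, 0.001]
contact_force: [0.0, -0.3, 0.2]
opening: 0.001
finger_force: 0.0
```

Call:
move_arm --plan '[{"x": 0, "y": 0, "z": 0.015, "yaw": 0, "fingers": 1}, {"x": 0, "y": 0, "z": 0.03, "yaw": 0, "fingers": 1}, {"x": 0, "y": 0, "z": 0.042, "yaw": 0, "fingers": 1}, {"x": 0, "y": 0, "z": 0.052, "yaw": 0, "fingers": 1}, {"x": 0, "y": 0, "z": 0.062, "yaw": 0, "fingers": 1}]'

```text
time: 6.4
eef_pos: [0.6126, -0.0079, 0.1979]
tcp_rot: [0.093, 0.996, -0.0, 0.0]
contact_force: [-0.4, 0.6, 0.1]
opening: 0.0
finger_force: 0.0
```

Call:
move_arm --plan '[{"x": 0, "y": 0, "z": 0.008, "yaw": 0, "fingers": 1}, {"x": 0, "y": 0, "z": 0.016, "yaw": 0, "fingers": 1}, {"x": 0, "y": 0, "z": 0.024, "yaw": 0, "fingers": 1}, {"x": 0, "y": 0, "z": 0.032, "yaw": 0, "fingers": 1}, {"x": 0, "y": 0, "z": 0.04, "yaw": 0, "fingers": 1}]'

```text
time: 6.9
eef_pos: [0.6131, -0.008, 0.1583]
tcp_rot: [0.093, 0.996, -0.0, 0.0]
contact_force: [0.4, -0.6, 0.7]
opening: -0.003
finger_force: 0.5
```

Call:
move_arm --plan '[{"x": 0, "y": 0, "z": 0.008, "yaw": 0, "fingers": 1}, {"x": 0, "y": 0, "z": 0.016, "yaw": 0, "fingers": 1}, {"x": 0, "y": 0, "z": 0.024, "yaw": 0, "fingers": 1}, {"x": 0, "y": 0, "z": 0.032, "yaw": 0, "fingers": 1}, {"x": 0, "y": 0, "z": 0.038, "yaw": 0, "fingers": 1}]'

```text
time: 7.4
eef_pos: [0.6124, -0.0079, 0.1195]
tcp_rot: [0.093, 0.996, 0.0, -0.0]
contact_force: [-1.2, -0.9, 1.7]
opening: 0.001
finger_force: 0.6
```

```bash
python3 - <<'E'
from h import *
import cv2
s=ctrl.get_state();print(s["eef_pos"],s["contact_force"])
a=ctrl.read_camera("scene")[120:320,180:440,::-1]
cv2.imwrite("pics/s3.png",cv2.resize(a,None,fx=3,fy=3,interpolation=cv2.INTER_CUBIC))
E
```

```text
[ 0.61242714 -0.00791054  0.11948669] [-1.17718998 -0.88524566  1.71764786]
```

View pics/s3.png

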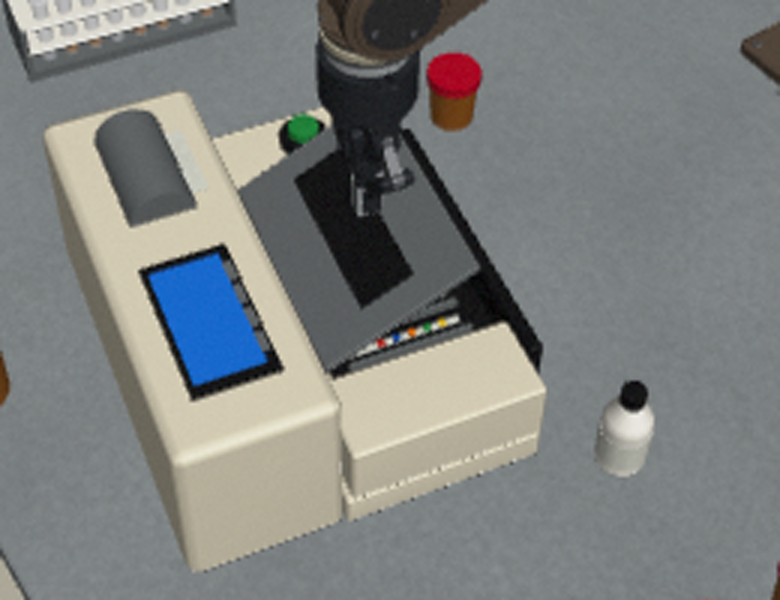

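The fingertip (368,212) is on the hood, which has swung well down; its near corner is now at (482,268). I'll keep pressing until it meets the stop.

Call:
move_arm --plan '[{"x": 0, "y": 0, "z": 0.004, "yaw": 0, "fingers": 1}, {"x": 0, "y": 0, "z": 0.008, "yaw": 0, "fingers": 1}, {"x": 0, "y": 0, "z": 0.011, "yaw": 0, "fingers": 1}, {"x": 0, "y": 0, "z": 0.013, "yaw": 0, "fingers": 1}]'

```text
time: 7.85
eef_pos: [0.6127, -0.0079, 0.1072]
tcp_rot: [0.093, 0.996, 0.0, -0.0]
contact_force: [-0.4, -0.3, 1.8]
opening: -0.004
finger_force: 0.6
```

Call:
move_arm --plan '[{"x": 0, "y": 0, "z": 0.001, "yaw": 0, "fingers": 1}, {"x": 0, "y": 0, "z": 0.002, "yaw": 0, "fingers": 1}, {"x": 0, "y": 0, "z": 0.003, "yaw": 0, "fingers": 1}]'

```text
time: 8.15
eef_pos: [0.6129, -0.008, 0.1045]
tcp_rot: [0.093, 0.996, -0.0, 0.0]
contact_force: [0.1, -0.3, 1.8]
opening: 0.004
finger_force: 0.6
```

Call:
move_arm --plan '[{"x": 0, "y": 0, "z": 0.001, "yaw": 0, "fingers": 1}, {"x": 0, "y": 0, "z": 0.002, "yaw": 0, "fingers": 1}, {"x": 0, "y": 0, "z": 0.003, "yaw": 0, "fingers": 1}]'

```text
time: 8.45
eef_pos: [0.6127, -0.008, 0.1014]
tcp_rot: [0.093, 0.996, 0.0, -0.0]
contact_force: [-0.7, -0.9, 1.7]
opening: -0.001
finger_force: 0.6
```

Call:
move_arm --plan '[{"x": 0, "y": 0, "z": 0.001, "yaw": 0, "fingers": 1}, {"x": 0, "y": 0, "z": 0.001, "yaw": 0, "fingers": 1}]'

```text
time: 8.65
eef_pos: [0.6127, -0.0079, 0.1002]
tcp_rot: [0.093, 0.996, 0.0, -0.0]
contact_force: [-0.8, -0.7, 0.6]
opening: 0.0
finger_force: 0.2
```

Call:
move_arm --plan '[{"x": 0, "y": 0, "z": 0.001, "yaw": 0, "fingers": 1}, {"x": 0, "y": 0, "z": 0.002, "yaw": 0, "fingers": 1}, {"x": 0, "y": 0, "z": 0.002, "yaw": 0, "fingers": 1}]'

```text
time: 8.95
eef_pos: [0.6127, -0.008, 0.0982]
tcp_rot: [0.093, 0.996, 0.0, -0.0]
contact_force: [0.4, -0.8, -0.1]
opening: -0.003
finger_force: 0.3
```

Call:
move_arm --plan '[{"x": 0, "y": 0, "z": 0.001, "yaw": 0, "fingers": 1}, {"x": 0, "y": 0, "z": 0.002, "yaw": 0, "fingers": 1}, {"x": 0, "y": 0, "z": 0.002, "yaw": 0, "fingers": 1}]'

```text
time: 9.25
eef_pos: [0.6127, -0.0079, 0.0962]
tcp_rot: [0.093, 0.996, 0.0, -0.0]
contact_force: [0.0, -0.1, 0.2]
opening: -0.0
finger_force: 0.3
```

The force has faded instead of rising, so I'll look before pressing further.

```bash
python3 - <<'E'
from h import *
import cv2
s=ctrl.get_state();print(s["eef_pos"],s["contact_force"])
a=ctrl.read_camera("scene")[130:270,240:420,::-1]
cv2.imwrite("pics/s4.png",cv2.resize(a,None,fx=4.2,fy=4.2,interpolation=cv2.INTER_CUBIC))
p=np.load("p.npy")
for a in (0,.05,.1,.2,.3):print(a,(proj("scene",w(p,[hood(a,.1025),hood(a,-.1025)]))-[240,130]).ravel()*4.2)
E
```

```text
[ 0.61266281 -0.00793653  0.09622044] [ 0.00484242 -0.12171749  0.18017317]
0 [438.00170038 394.38179519 296.02590136 157.32475406]
0.05 [438.8776517  386.4259895  296.23954992 149.11751412]
0.1 [439.17531872 378.6243043  295.91394478 141.03470675]
0.2 [438.00211154 363.56517949 293.6220392  125.32511262]
0.3 [434.42661129 349.36961897 289.11608433 110.36305749]
```

View pics/s4.png

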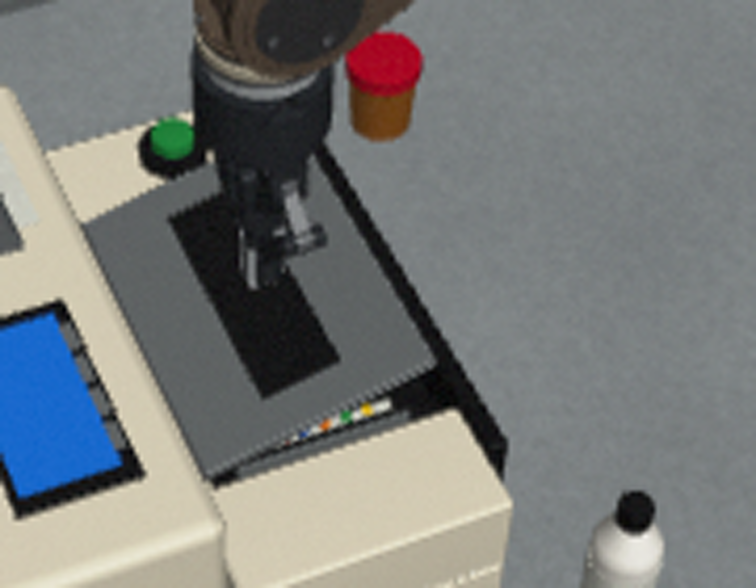

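The picture shows the hood's near corner at (436,358), still about 0.25 rad open, with the fingertip (258,288) inside the black window. The window is evidently an opening, so I'll rise out and press on the solid band nearer the free edge.

Call:
move_arm --plan '[{"x": 0, "y": 0, "z": -0.01, "yaw": 0, "fingers": 1}, {"x": 0, "y": 0, "z": -0.025, "yaw": 0, "fingers": 1}, {"x": 0, "y": 0, "z": -0.05, "yaw": 0, "fingers": 1}, {"x": 0, "y": 0, "z": -0.08, "yaw": 0, "fingers": 1}, {"x": 0, "y": 0, "z": -0.11, "yaw": 0, "fingers": 1}]'

```text
time: 9.8
eef_pos: [0.6129, -0.008, 0.209]
tcp_rot: [0.093, 0.996, -0.0, 0.001]
contact_force: [0.1, -0.1, 0.0]
opening: -0.002
finger_force: 0.0
```

Call:
move_arm --plan '[{"x": 0.025, "y": 0, "z": 0, "yaw": 0, "fingers": 1}, {"x": 0.047, "y": 0, "z": 0, "yaw": 0, "fingers": 1}, {"x": 0.047, "y": 0, "z": 0.01, "yaw": 0, "fingers": 1}]'

```text
time: 10.1
eef_pos: [0.5666, 0.001, 0.1998]
tcp_rot: [0.093, 0.996, -0.0, 0.003]
contact_force: [-0.5, -0.7, -0.0]
opening: -0.002
finger_force: 0.0
```

```bash
python3 - <<'E'
from h import *
import cv2
s=ctrl.get_state();print(s["eef_pos"],s["contact_force"])
p=np.load("p.npy");d=np.array(s["eef_pos"])[:2]-p[:2];c,n=np.cos(p[2]),np.sin(p[2]);print("analyser xy",c*d[0]+n*d[1],-n*d[0]+c*d[1])
a=ctrl.read_camera("scene")[130:270,240:420,::-1]
cv2.imwrite("pics/s5.png",cv2.resize(a,None,fx=4.2,fy=4.2,interpolation=cv2.INTER_CUBIC))
E
```

```text
[0.5666385  0.00102676 0.19980727] [-0.48078159 -0.68657442 -0.03372571]
analyser xy -0.0596602754389217 -0.0006140715777405818
```

View pics/s5.png

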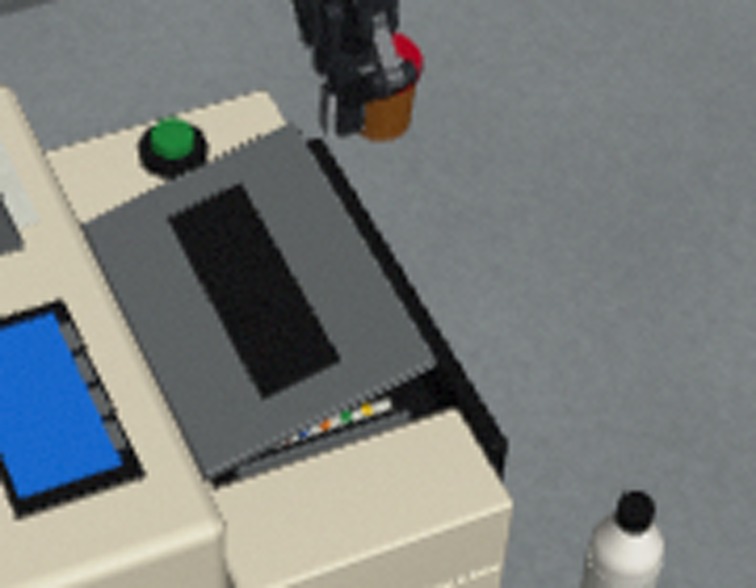

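The hood stayed put, with its edge from (290,125) to (436,362), about 0.2 rad open, and the solid band below the tip is about 50 mm wide. I'll press down there.

Call:
move_arm --plan '[{"x": 0, "y": 0, "z": 0.02, "yaw": 0, "fingers": 1}, {"x": 0, "y": 0, "z": 0.04, "yaw": 0, "fingers": 1}, {"x": 0, "y": 0, "z": 0.055, "yaw": 0, "fingers": 1}, {"x": 0, "y": 0, "z": 0.065, "yaw": 0, "fingers": 1}, {"x": 0, "y": 0, "z": 0.073, "yaw": 0, "fingers": 1}]'

```text
time: 10.65
eef_pos: [0.5667, 0.0006, 0.1225]
tcp_rot: [0.093, 0.996, 0.0, -0.0]
contact_force: [0.4, -0.9, 0.3]
opening: 0.002
finger_force: 0.0
```

Call:
move_arm --plan '[{"x": 0, "y": 0, "z": 0.006, "yaw": 0, "fingers": 1}, {"x": 0, "y": 0, "z": 0.011, "yaw": 0, "fingers": 1}, {"x": 0, "y": 0, "z": 0.015, "yaw": 0, "fingers": 1}, {"x": 0, "y": 0, "z": 0.018, "yaw": 0, "fingers": 1}, {"x": 0, "y": 0, "z": 0.02, "yaw": 0, "fingers": 1}]'

```text
time: 11.15
eef_pos: [0.5668, 0.0007, 0.1037]
tcp_rot: [0.093, 0.996, 0.0, 0.0]
contact_force: [-0.9, 1.3, 0.9]
opening: -0.003
finger_force: 0.4
```

Call:
move_arm --plan '[{"x": 0, "y": 0, "z": 0.001, "yaw": 0, "fingers": 1}, {"x": 0, "y": 0, "z": 0.002, "yaw": 0, "fingers": 1}, {"x": 0, "y": 0, "z": 0.003, "yaw": 0, "fingers": 1}]'

```text
time: 11.45
eef_pos: [0.5667, 0.0007, 0.1006]
tcp_rot: [0.093, 0.996, -0.0, 0.0]
contact_force: [0.8, -0.0, 0.9]
opening: -0.001
finger_force: 0.4
```

Call:
move_arm --plan '[{"x": 0, "y": 0, "z": 0.001, "yaw": 0, "fingers": 1}, {"x": 0, "y": 0, "z": 0.002, "yaw": 0, "fingers": 1}, {"x": 0, "y": 0, "z": 0.003, "yaw": 0, "fingers": 1}]'

```text
time: 11.75
eef_pos: [0.5666, 0.0007, 0.0974]
tcp_rot: [0.093, 0.996, -0.0, 0.0]
contact_force: [0.2, -0.0, 0.6]
opening: 0.003
finger_force: 0.4
```

Call:
move_arm --plan '[{"x": 0, "y": 0, "z": 0.001, "yaw": 0, "fingers": 1}, {"x": 0, "y": 0, "z": 0.002, "yaw": 0, "fingers": 1}, {"x": 0, "y": 0, "z": 0.003, "yaw": 0, "fingers": 1}]'

```text
time: 12.05
eef_pos: [0.5666, 0.0007, 0.0943]
tcp_rot: [0.093, 0.996, -0.0, -0.0]
contact_force: [0.7, -0.5, 1.0]
opening: 0.004
finger_force: 0.4
```

```bash
python3 - <<'E'
from h import *
import cv2
s=ctrl.get_state();print(s["eef_pos"],s["contact_force"])
a=ctrl.read_camera("scene")[130:270,240:420,::-1]
cv2.imwrite("pics/s6.png",cv2.resize(a,None,fx=4.2,fy=4.2,interpolation=cv2.INTER_CUBIC))
E
```

```text
[0.56656152 0.00069802 0.0943413 ] [ 0.72125875 -0.48109734  1.01782143]
```

View pics/s6.png

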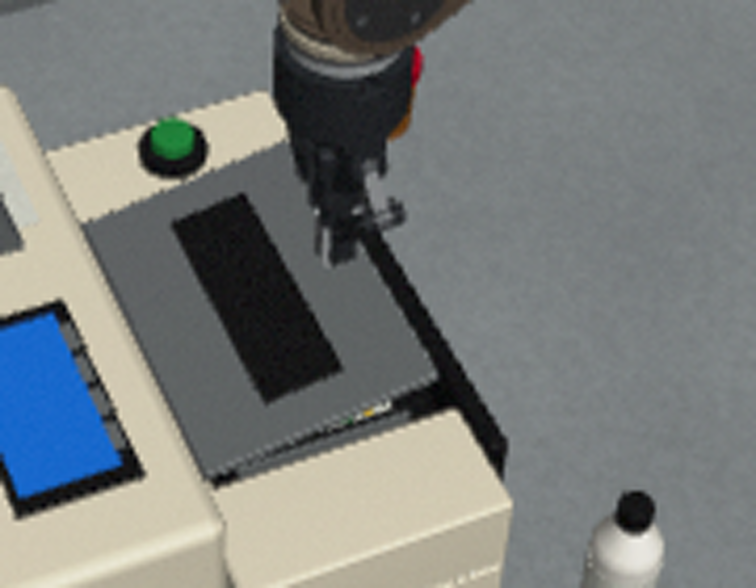

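The hood has moved further down, with its corner at (440,375), but is not shut. The TCP reading is lower than I expected for that angle, so I'll check by projecting it.

```bash
python3 - <<'E'
from h import *
p=np.load("p.npy")
q=lambda P:((proj("scene",np.atleast_2d(P))-[240,130]+.35)*4.2).round(0).tolist()
print("tcp",q([.5666,.0007,.0943]),"at .12",q([.5666,.0007,.12]))
print("tcp before (seen ~258,288)",q([.6127,-.0079,.0962]), "free air seen ~(350,135)",q([.5666,.001,.1998]))
print("deck FL corner (510,505)",q(w(p,[-.09,.18,.095])),"channel L front (460,410)",q(w(p,[-.09,.105,.095])),"btn(172,140)",q(w(p,[-.01,-.143,.103])))
print("hinge corner (210,470)",q(w(p,[.067,.1025,.104])),"panel top left front(505,440)",q(w(p,[-.11,.135,.085])))
for a in(0,.1,.2):print(a,q(w(p,hood(a,.1025))))
E
```

```text
tcp [[333.0, 291.0]] at .12 [[334.0, 263.0]]
tcp before (seen ~258,288) [[261.0, 312.0]] free air seen ~(350,135) [[339.0, 169.0]]
deck FL corner (510,505) [[515.0, 502.0]] channel L front (460,410) [[456.0, 403.0]] btn(172,140) [[170.0, 148.0]]
hinge corner (210,470) [[201.0, 476.0]] panel top left front(505,440) [[509.0, 442.0]]
0 [[439.0, 396.0]]
0.1 [[441.0, 380.0]]
0.2 [[439.0, 365.0]]
```

The visible tip sits about 25 mm behind the reported TCP both in free air and in contact, so the window was never pierced. That puts the shut hood at a TCP reading of about z 0.079, so I'll continue by force.

Call:
move_arm --plan '[{"x": 0, "y": 0, "z": 0.002, "yaw": 0, "fingers": 1}, {"x": 0, "y": 0, "z": 0.004, "yaw": 0, "fingers": 1}, {"x": 0, "y": 0, "z": 0.006, "yaw": 0, "fingers": 1}, {"x": 0, "y": 0, "z": 0.008, "yaw": 0, "fingers": 1}]'

```text
time: 12.5
eef_pos: [0.5665, 0.0007, 0.0862]
tcp_rot: [0.093, 0.996, 0.0, -0.0]
contact_force: [0.1, 0.4, 1.1]
opening: -0.0
finger_force: 0.4
```

Call:
move_arm --plan '[{"x": 0, "y": 0, "z": 0.001, "yaw": 0, "fingers": 1}, {"x": 0, "y": 0, "z": 0.002, "yaw": 0, "fingers": 1}, {"x": 0, "y": 0, "z": 0.003, "yaw": 0, "fingers": 1}, {"x": 0, "y": 0, "z": 0.004, "yaw": 0, "fingers": 1}]'

```text
time: 12.9
eef_pos: [0.5666, 0.0007, 0.0824]
tcp_rot: [0.093, 0.996, -0.0, 0.0]
contact_force: [-0.6, 0.3, 1.4]
opening: -0.0
finger_force: 0.4
```

Call:
move_arm --plan '[{"x": 0, "y": 0, "z": 0.001, "yaw": 0, "fingers": 1}, {"x": 0, "y": 0, "z": 0.002, "yaw": 0, "fingers": 1}, {"x": 0, "y": 0, "z": 0.003, "yaw": 0, "fingers": 1}]'

```text
time: 13.2
eef_pos: [0.5665, 0.0007, 0.0793]
tcp_rot: [0.093, 0.996, -0.0, -0.0]
contact_force: [-1.3, 0.4, 0.8]
opening: -0.002
finger_force: 0.4
```

Call:
move_arm --plan '[{"x": 0, "y": 0, "z": 0.001, "yaw": 0, "fingers": 1}, {"x": 0, "y": 0, "z": 0.002, "yaw": 0, "fingers": 1}, {"x": 0, "y": 0, "z": 0.003, "yaw": 0, "fingers": 1}]'

```text
time: 13.5
eef_pos: [0.5665, 0.0007, 0.0763]
tcp_rot: [0.093, 0.996, -0.0, -0.0]
contact_force: [0.0, 0.1, 1.0]
opening: -0.001
finger_force: 0.4
```

Call:
move_arm --plan '[{"x": 0, "y": 0, "z": 0.001, "yaw": 0, "fingers": 1}, {"x": 0, "y": 0, "z": 0.002, "yaw": 0, "fingers": 1}]'

```text
time: 13.7
eef_pos: [0.5666, 0.0007, 0.0744]
tcp_rot: [0.093, 0.996, 0.0, 0.0]
contact_force: [0.2, -0.1, 1.1]
opening: 0.003
finger_force: 0.4
```

Call:
move_arm --plan '[{"x": 0, "y": 0, "z": 0.001, "yaw": 0, "fingers": 1}, {"x": 0, "y": 0, "z": 0.002, "yaw": 0, "fingers": 1}]'

```text
time: 13.9
eef_pos: [0.5666, 0.0007, 0.073]
tcp_rot: [0.093, 0.996, -0.0, -0.0]
contact_force: [-3.4, -0.0, 7.2]
opening: 0.004
finger_force: 3.8
```

Call:
move_arm --plan '[{"x": 0, "y": 0, "z": 0.001, "yaw": 0, "fingers": 1}, {"x": 0, "y": 0, "z": 0.002, "yaw": 0, "fingers": 1}]'

```text
time: 14.1
eef_pos: [0.5666, 0.0007, 0.0729]
tcp_rot: [0.093, 0.996, -0.0, -0.001]
contact_force: [-7.8, 1.4, 14.9]
opening: 0.002
finger_force: 8.0
```

There is a firm stop at 15 N, so the hood is shut. I'll lift and go over the button.

Call:
move_arm --plan '[{"x": 0, "y": 0, "z": -0.015, "yaw": 0, "fingers": 1}, {"x": 0, "y": 0, "z": -0.06, "yaw": 0, "fingers": 1}, {"x": -0.016, "y": -0.046, "z": -0.06, "yaw": 0, "fingers": 1}, {"x": -0.032, "y": -0.092, "z": -0.06, "yaw": 0, "fingers": 1}, {"x": -0.048, "y": -0.138, "z": -0.06, "yaw": 0, "fingers": 1}]'

```text
time: 14.6
eef_pos: [0.5891, -0.1452, 0.1317]
tcp_rot: [0.092, 0.996, -0.0, 0.001]
contact_force: [1.0, 0.1, 0.5]
opening: 0.001
finger_force: 0.0
```

Call:
move_arm --plan '[{"x": -0.002, "y": -0.0045, "z": 0.01, "yaw": 0, "fingers": 1}, {"x": -0.002, "y": -0.0045, "z": 0.015, "yaw": 0, "fingers": 1}]'

```text
time: 14.8
eef_pos: [0.5892, -0.1499, 0.1147]
tcp_rot: [0.094, 0.996, 0.0, -0.0]
contact_force: [0.1, 0.0, -0.5]
opening: 0.0
finger_force: 0.0
```

```bash
python3 - <<'E'
from h import *
import cv2
s=ctrl.get_state();print(s["eef_pos"],s["contact_force"])
p=np.load("p.npy");d=np.array(s["eef_pos"])[:2]-p[:2];c,n=np.cos(p[2]),np.sin(p[2]);print("analyser xy",c*d[0]+n*d[1],-n*d[0]+c*d[1])
im=ctrl.read_camera("scene");a=im[130:270,240:420,::-1]
cv2.imwrite("pics/s7.png",cv2.resize(a,None,fx=4.2,fy=4.2,interpolation=cv2.INTER_CUBIC))
# brightness down columns across the hood's free/left edges, near the left corner
for u in(341,343,345):print(u,im[208:232,u].mean(1).round().astype(int))
hs=cv2.cvtColor(im,cv2.COLOR_RGB2HSV);g=cv2.inRange(hs,(50,120,40),(80,255,255));v,u=np.nonzero(g);print("green",len(u),u.mean() if len(u) else 0,v.mean() if len(u) else 0)
for A in(0,.05,.1):print(A,proj("scene",w(p,[hood(A,.1025)])))
E
```

```text
[ 0.58919685 -0.14986367  0.11473861] [ 0.12565718  0.04828824 -0.46172522]
analyser xy -0.00965377431202364 -0.14475341579782894
341 [ 20  22  12  23  11  10  16   9   5  16  34  64  98  97  95  98 101 111
  74  26  28 104 202 190]
343 [ 21  19  22  22  20  21  19  15  13  10  12  13  13  27  60  97  99  85
  45  21  84 185 191 192]
345 [125 117  64  16  21  21  18  18  22  20  19  10  14   6  14   7  17  15
   4  46 125 190 192 191]
green 81 280.58024691358025 162.76543209876544
0 [[344.28611914 223.90042743]]
0.05 [[344.49467898 222.00618798]]
0.1 [[344.56555208 220.14864388]]
```

The hood corner is measured at about (344,224.5), which matches angle 0, so it is shut. The tip is over the button, so I'll press.

Call:
move_arm --plan '[{"x": 0, "y": 0, "z": 0.01, "yaw": 0, "fingers": 1}, {"x": 0, "y": 0, "z": 0.018, "yaw": 0, "fingers": 1}, {"x": 0, "y": 0, "z": 0.024, "yaw": 0, "fingers": 1}, {"x": 0, "y": 0, "z": 0.028, "yaw": 0, "fingers": 1}, {"x": 0, "y": 0, "z": 0.031, "yaw": 0, "fingers": 1}]'

```text
time: 15.35
eef_pos: [0.5892, -0.1478, 0.0841]
tcp_rot: [0.092, 0.996, 0.0, -0.0]
contact_force: [-0.2, 0.2, 1.5]
opening: 0.002
finger_force: 1.0
```

Call:
move_arm --plan '[{"x": 0, "y": 0, "z": 0.001, "yaw": 0, "fingers": 1}, {"x": 0, "y": 0, "z": 0.002, "yaw": 0, "fingers": 1}, {"x": 0, "y": 0, "z": 0.003, "yaw": 0, "fingers": 1}]'

```text
time: 15.65
eef_pos: [0.5898, -0.1485, 0.0821]
tcp_rot: [0.093, 0.996, 0.0, 0.0]
contact_force: [-1.3, 1.5, 3.6]
opening: -0.002
finger_force: 1.5
```

Call:
move_arm --plan '[{"x": 0, "y": 0, "z": 0.001, "yaw": 0, "fingers": 1}, {"x": 0, "y": 0, "z": 0.002, "yaw": 0, "fingers": 1}]'

```text
time: 15.85
eef_pos: [0.5898, -0.1486, 0.0801]
tcp_rot: [0.093, 0.996, 0.0, 0.0]
contact_force: [-2.4, 2.3, 9.7]
opening: 0.001
finger_force: 5.0
```

Call:
move_arm --plan '[{"x": 0, "y": 0, "z": 0.001, "yaw": 0, "fingers": 1}, {"x": 0, "y": 0, "z": 0.001, "yaw": 0, "fingers": 1}]'

```text
time: 16.05
eef_pos: [0.5898, -0.1486, 0.0801]
tcp_rot: [0.093, 0.996, 0.0, 0.0]
contact_force: [-4.2, 2.7, 8.3]
opening: -0.002
finger_force: 4.3
```

Call:
move_arm --plan '[{"x": 0, "y": 0, "z": -0.01, "yaw": 0, "fingers": 1}, {"x": 0, "y": 0, "z": -0.04, "yaw": 0, "fingers": 1}, {"x": 0, "y": 0, "z": -0.08, "yaw": 0, "fingers": 1}, {"x": 0, "y": 0, "z": -0.12, "yaw": 0, "fingers": 1}, {"x": 0, "y": 0, "z": -0.12, "yaw": 0, "fingers": 1}]'

```text
time: 16.55
eef_pos: [0.5931, -0.1507, 0.2064]
tcp_rot: [0.093, 0.996, -0.003, 0.007]
contact_force: [0.2, -1.1, 0.7]
opening: 0.003
finger_force: 0.0
```

```bash
python3 - <<'E'
from h import *
import cv2
s=ctrl.get_state();print(s["eef_pos"],s["contact_force"])
im=ctrl.read_camera("scene");o=cv2.cvtColor(cv2.imread("pics/scene0.png"),cv2.COLOR_BGR2RGB)
for n,i in(("was",o),("now",im)):
    hs=cv2.cvtColor(i,cv2.COLOR_RGB2HSV)
    r=cv2.inRange(hs,(172,150,60),(180,255,255))|cv2.inRange(hs,(0,200,100),(4,255,255))
    k,_,st,c=cv2.connectedComponentsWithStats(r);print(n,[c[j].round(1).tolist() for j in range(1,k) if st[j,4]>60])
    g=cv2.inRange(hs,(50,120,40),(80,255,255));v,u=np.nonzero(g);print("green",len(u),u.mean(),v.mean())
for u in(341,343):print(u,im[208:232,u].mean(1).round().astype(int))
E
```

```text
[ 0.59312448 -0.15068904  0.20638706] [ 0.23868797 -1.14546585  0.72694368]
was [[330.9, 144.9], [145.4, 200.5], [165.6, 233.6], [451.4, 310.3], [416.7, 331.9]]
green 17 307.05882352941177 191.2941176470588
now [[330.9, 144.8], [145.4, 200.4], [165.6, 233.6], [451.3, 310.3], [416.7, 331.9]]
green 82 280.6463414634146 162.7560975609756
341 [ 22  15  19  20  14  11   9  12  11  19  32  64  98  95  92  96  99 112
  75  28  31 104 199 190]
343 [ 14  22  19  20  14  21  20  16  16   8  11  14  11  26  60  96  98  84
  46  17  83 181 190 188]
```

The button reached a hard stop at 8–10 N and is back up, the hood reads shut, and the cups have not moved. The arm is clear, so I'll hand in.

```bash
python3 -c "
from plant import ctrl
print(ctrl.sign_off())"
```

```text
the job is handed in; nothing more can be done
None
```

I pushed the tray in to its stop, shut the hood, pressed the start button fully down and let it come back up, then handed the job in. The five cups I could track hadn't moved; I didn't re-measure the bottle, rack and carton, and the hand-in gave no verdict.

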